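# Wipe the glass filter plate and present its frosted label end over the light pad

### The job

With the scraper block, wipe the three brown chips off the glass plate while the plate stays in its nest (do not touch the chips with the gripper), then stand the scraper upright on the bench and let go of it. Find the plate's frosted label end by its small corner notch, take the plate by the other, clear end, and finish while still holding it about 15 cm above the middle of the white light pad: frosted face up, in line with the pad's long sides, the frosted end away from the robot and tipped up about 20 degrees. Do not put the plate down or let go of it at the end, and leave the other things on the bench where they are.

Things in the scene. Friction and masses are not known exactly. Their poses are not given: they have to be found in the camera images.
- plate: clear greenish glass plate 110x40x8 mm, 0.05-0.1 kg, level in the nest, frosted face up, at any yaw. Origin: centre of underside; z out of the frosted face; x to the frosted label end (pale field x = 22 to 55 mm). The corner at +x +y has a notch 8x12 mm (frosted end pointing away: far left); the others are whole. Ends overhang the nest by 30 mm: grip the clear end across its 40 mm width
- plate_frosted_end (a point): point on the plate's top face in the frosted field, 45 mm from the centre towards the frosted end (plate frame: 45, 0, 8 mm)
- plate_clear_end (a point): middle of the clear end's grip zone, at half thickness (plate frame: -38, 0, 4 mm)
- nest: small fixed black and aluminium stand; the plate rests on its top, z = 40 mm. Block 50 mm along the plate (its x), 52 mm across; foot 74x60x6 mm. Two lips, 24 mm long at mid length, rise 4 mm beside the plate's long edges with 1.5 mm clearance (4 mm below the plate's top). Origin: centre of underside on the bench
- chip_1: hard brown chip of epoxy 13x11x8.5 mm, 10 g, loose on the plate's top face (48 mm above the bench); origin: centre of its underside
- chip_2: hard brown chip of epoxy 13x11x8.5 mm, 10 g, loose on the plate's top face (48 mm above the bench); origin: centre of its underside
- chip_3: hard brown chip of epoxy 13x11x8.5 mm, 10 g, loose on the plate's top face (48 mm above the bench); origin: centre of its underside
- scraper: scraper block standing upright, 0.1-0.16 kg: orange wiper foot 24x100x16 mm (x, y, z) with square edges, black handle above it, 18 mm thick (x), 56 mm long (y), its top 56 mm above the underside. Origin: centre of underside; y along the length, z up. Grip the handle across x; push the chips along x with the foot just clear of the plate
- light_pad: flat fixed light pad 170x120x8 mm with a white lit top in a grey frame; origin: centre of its underside on the bench; x along its long sides, pointing away from the robot (within about 20 degrees)
- tape_roll: roll of blue tape lying flat, 65x68x18 mm; bystander, leave it; origin: centre of its underside
- flux_tin: small round red and white tin, 53x53x21 mm; bystander, leave it; origin: centre of its underside
- ipa_bottle: white dropper bottle with blue cap, 58x58x142 mm; bystander, leave it; origin: centre of its underside
- relay: black plug-in relay, 26x29x22 mm, in front of the tall fixed green box with a carton on it (beyond x = 0.68 m, y = 0.05 to 0.35 m, higher than the gripper: keep the wrist clear of it, moving sideways nearer the robot); bystander, leave it; origin: centre of its underside
- small_heatsink: black finned heatsink, 30x45x22 mm; bystander, leave it; origin: centre of its underside
- pcb_bench: small green circuit board with parts, 46x62x12 mm; bystander, leave it; origin: centre of its underside

How it is judged:
On the way, in this order (a step that is already met when the one before it is completed fails the run):
1. all three chips are off the plate, the plate still lies in the nest, and the scraper is in the gripper (height (world z) of each of chip_1, chip_2, chip_3 below 0.03 m and horizontal distance between plate and nest below 0.015 m and height (world z) of plate below 0.045 m and contact force between the fingers and scraper above 0.5 N), for 0.2 s.
2. the scraper stands on the bench, released, while the plate still lies in the nest (height (world z) of each of chip_1, chip_2, chip_3 below 0.03 m and height (world z) of scraper below 0.008 m and angle between scraper's own z axis and vertical below 0.15 rad and contact force between the fingers and scraper below 0.1 N and horizontal distance between plate and nest below 0.02 m and height (world z) of plate below 0.045 m), for 0.2 s.
At the end, for the whole second after the job is handed in: plate still, held by its clear half (TCP 12+ mm off centre), touching nothing else, 9-24 cm up, within 5 cm of the pad's centre, frosted face up, width within 17 deg of the pad's, frosted end away and raised 8-40 deg; chips off it (below 3 cm); scraper upright on the bench, released (height (world z) of each of chip_1, chip_2, chip_3 below 0.03 m and height (world z) of scraper below 0.008 m and angle between scraper's own z axis and vertical below 0.15 rad and contact force between the fingers and plate above 1 N and contact force between plate and light_pad below 0.1 N and contact force between plate and nest below 0.1 N and contact force between plate and scraper below 0.1 N and linear speed of plate below 0.05 m/s and x of the grasp point in the frame of plate below -0.012 m and height (world z) of plate between 0.09 and 0.24 m and horizontal distance between plate and light_pad below 0.05 m and angle between plate's own z axis and vertical below 0.8 rad and angle between plate's own x axis and vertical between 0.87 and 1.43 rad and angle between the y axis of plate and the y axis of light_pad, either way round below 0.3 rad and x of plate_frosted_end in the frame of light_pad above -0.01 m and x of plate_clear_end in the frame of light_pad below 0.016 m); the arm keeps its last pose, push and grip.
It fails at once if the gripper or arm touches a chip (contact force between any of the fingers, the arm and chip_1 above 0.3 N or contact force between any of the fingers, the arm and chip_2 above 0.3 N or contact force between any of the fingers, the arm and chip_3 above 0.3 N).
It fails at once if a bystander is displaced by more than 3 cm (distance of any of tape_roll, flux_tin, ipa_bottle, relay, small_heatsink, pcb_bench from where it was at the start of the episode above 0.03 m).
It also fails if it takes over 69 s, if anything falls off the work surface, if the arm or the gripper's body presses on something with over 40 N, if the wrist force passes 120 N, or if a joint passes its speed limit or range.

### The arm

A 6-joint arm with a two-finger parallel gripper is mounted at the origin on a cart in front of the work surface, level with it; the furniture and walls round the work are solid. World frame = base frame: x ahead of the robot, y to its left, z up, the work surface at z = 0. Lengths are in m, angles in rad, forces in N, time in s.
With the tool pointing down it reaches from about 0.3 to 0.775 m from the base axis. Payload 14.6 kg.
Tool frame: the origin (TCP) lies between the finger pads, 19 mm behind the fingertips; this is the grasp point; z points along the fingers, y is the line along which they close (so a half turn about z gives the same grasp; the last joint's range is limited). The gripper opens to 94 mm and grips with 3 to 60 N. Pads are 16 mm wide; open, the fingers measure 119 mm over their backs; the gripper's body (75 mm by 177 mm) begins 78 mm behind the grasp point.
Start: joints at [-1.408, 0.3, 1.521, -0, 1.321, -0.067], TCP at [0.125, -0.536, 0.224] pointing down, gripper open.
Joint ranges: [-3.03, 3.03], [-0.79, 2.21], [0.23, 2.52], [-1.04, 4.18], [0, 3.07], [-2.55, 2.55]. Speed limits (rad/s): [2.22, 2.22, 2.57, 3.14, 3.14, 3.14].

### API

Orientations are given as [roll, pitch, yaw] about the fixed x, y, z axes, in that order (R = Rz(yaw) Ry(pitch) Rx(roll)).
In Python, from station import ctrl, cams gives the robot as it stands. The module is installed in compiled form; this text tells all that it offers.
- The arm moves only by the tool arm_command, never from a script. Its argument "plan" is a list that holds one entry, the list of rows, each a list of 7 numbers: the shift along the tool's x, y, z in normalised numbers (1 is 600 mm), then the turn, a rotation vector about the tool's x, y, z in normalised numbers (1 is pi rad), then the closure, from -1 (fully open) to 1 (shut). A call has 1 to 12 rows; each row is the pose to reach, as a shift and turn from the pose commanded when the call began, along the tool's axes at that moment; what a row does not reach only later rows make up. A row lasts 1/10 s, in which the tool goes at most 50 mm and 8.59 degrees, less where a joint would pass 70% of its speed; a pose out of reach is approached as far as the arm can. A call with a gripper value outside its range is refused whole. The fingers move at their own pace and stop on an object; "squeeze" is the grip in N (left out, the last holds). Time passes only in rows, so rows that repeat a pose let the fingers close. It gives the time, the measured TCP pose, the force, the opening and the grip force at its end, in the units of the state.
- ctrl.get_obs(): the state, without advancing time (a new reading comes with each control period).
- cams.camera(name): name is "scene" or "top" or "wrist"; returns (picture, depth): 420x560x3 uint8, blue, green, red; 420x560 float32, m along the optical axis (not along the pixel's ray), 0 where there is no reading.
- cams.camera_info(name): a dict with "fx", "fy", "cx", "cy" (pixels), "world_to_cam" (4x4, takes a point from world to camera coordinates). Camera axes: x right, y down, z forward; pixel columns grow to the right and rows downward; lengths in m; the calibration is good to about 2 mm. A picture is of the moment at which its call begins: read the wrist's pose just before it. camera_info takes no time and is no camera call; for the wrist camera it gives the pose at the moment of the call.
- ctrl.hand_in(): hands the job in; it is judged then, once.
The state is a dict: "time_s": time; "qpos": joint angles; "joint_vel": joint speeds; "tau": joint torques, N m; "ee_pos": TCP position; "eef_rot": TCP orientation; "force": force on the tool from outside, world axes, zero at the start; "moment": the same for the moment, N m; "grip_width": finger opening in m; "grip_force": force on a finger pad.
Only numpy, scipy, OpenCV 4.12 (cv2) and the standard library are available. Lean on these libraries where they do the work, as an engineer would, in place of code of your own. Each camera call takes 0.05 s, during which the arm holds its last target. There are 200 camera calls.

## Working session

There is one attempt and no reset: what is moved stays moved. The work goes in short steps, Python scripts to look and compute and a tool call to move; the robot and the scene stay as the last step left them, time stands still between calls to the robot, and variables do not carry over. Pictures are saved under pics/ and viewed, at most 12 in all, crops included, and the job is handed in when it is done.

Besides the shell and the picture viewer there is one more tool, called after ">>>" as name(argument=value, ...) on one line, values as JSON. arm_command: Moves the arm, as the interface text tells. Its arguments: {"type":"object","properties":{"plan":{"type":"array"},"squeeze":{"type":"number"}},"required":["plan"]}

```bash
mkdir -p pics; cat > h.py <<'E'
import numpy as np, cv2
from station import ctrl, cams
from scipy.spatial.transform import Rotation as R
def pts(name):
    """picture, world point per pixel (from depth), validity"""
    im,d=cams.camera(name); k=cams.camera_info(name)
    v,u=np.mgrid[0:420,0:560]
    c=np.stack([(u-k['cx'])/k['fx']*d,(v-k['cy'])/k['fy']*d,d],-1)
    T=np.linalg.inv(np.array(k['world_to_cam']))
    return im,c@T[:3,:3].T+T[:3,3],d>0
def ray(name,uv,z):
    k=cams.camera_info(name); T=np.linalg.inv(np.array(k['world_to_cam']))
    uv=np.atleast_2d(uv).astype(float)
    d=np.c_[(uv[:,0]-k['cx'])/k['fx'],(uv[:,1]-k['cy'])/k['fy'],np.ones(len(uv))]@T[:3,:3].T
    return T[:3,3]+d*((z-T[2,3])/d[:,2])[:,None]
def proj(name,p):
    k=cams.camera_info(name); W=np.array(k['world_to_cam'])
    c=np.atleast_2d(p)@W[:3,:3].T+W[:3,3]
    return np.c_[c[:,0]/c[:,2]*k['fx']+k['cx'],c[:,1]/c[:,2]*k['fy']+k['cy']]
E
python3 - <<'E'
from h import *
o=ctrl.get_obs(); print(o)
a,_=cams.camera('top'); b,_=cams.camera('scene')
cv2.imwrite('pics/top.png',a); cv2.imwrite('pics/scene.png',b)
for n in('top','scene'):
    T=np.linalg.inv(np.array(cams.camera_info(n)['world_to_cam'])); print(n,T.round(3).tolist())
E
```

```text
{'time_s': 0.0, 'qpos': array([-1.40758588e+00,  3.00470475e-01,  1.52159774e+00, -8.19848371e-06,
        1.32068105e+00, -6.66514345e-02]), 'joint_vel': array([ 0.00049052,  0.00022876, -0.0013679 ,  0.00075692,  0.00083619,
       -0.00065475]), 'tau': array([-7.56595600e-04, -5.31811345e+01, -3.52733552e+01,  7.07883644e-02,
        2.44344230e-02, -8.98818666e-05]), 'ee_pos': array([ 0.12524167, -0.53530062,  0.22367961]), 'eef_rot': array([-3.14043809e+00, -6.91088578e-05,  2.29863876e-01]), 'force': array([-0.44532511, -0.55230211,  0.05250267]), 'moment': array([-0.00465347,  0.00667685,  0.01210453]), 'grip_force': 0.0, 'grip_width': 0.09410117854176421}
top [[0.0, -0.999, 0.039, 0.507], [-1.0, 0.0, 0.011, -0.045], [-0.011, -0.039, -0.999, 1.04], [0.0, 0.0, 0.0, 1.0]]
scene [[-0.741, -0.311, 0.595, -0.036], [-0.671, 0.318, -0.67, 0.649], [0.019, -0.896, -0.444, 0.506], [0.0, 0.0, 0.0, 1.0]]
```

View pics/top.png

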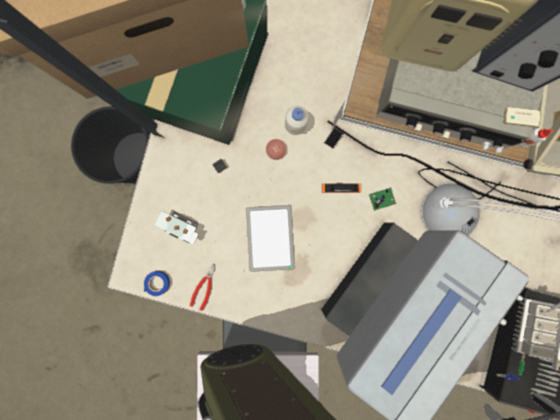

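View pics/scene.png

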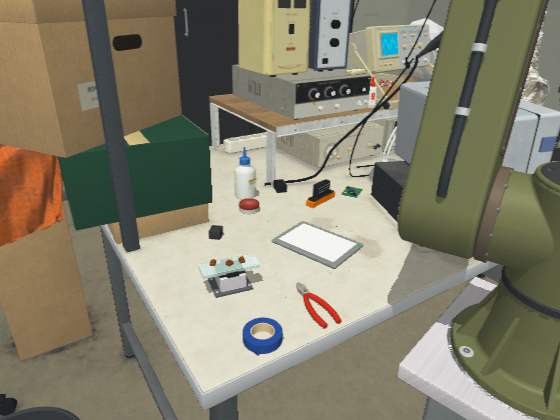

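The top view shows the plate at about (179,227), the scraper at (341,187), the pad at (270,238), tape at (157,283) and relay at (220,166). In the scene view the plate with its chips is at about (230,267). I'll zoom in on the plate and measure.

```bash
python3 - <<'E'
from h import *
a=cv2.imread('pics/top.png'); b=cv2.imread('pics/scene.png')
A=cv2.resize(a[195:260,140:220],None,fx=7,fy=7,interpolation=cv2.INTER_CUBIC)
B=cv2.resize(b[240:305,185:275],None,fx=6,fy=6,interpolation=cv2.INTER_CUBIC)
h=max(A.shape[0],B.shape[0]); 
A=cv2.resize(a[195:260,140:220],(400,325),interpolation=cv2.INTER_CUBIC);B=cv2.resize(b[240:305,185:265],(400,325),interpolation=cv2.INTER_CUBIC)
cv2.imwrite('pics/crop.png',np.hstack([A,B]))
print(cams.camera_info('top')['fx'],cams.camera_info('scene')['fx'])
# orange mask for scraper, blue etc
hsv=cv2.cvtColor(a,cv2.COLOR_BGR2HSV)
def rep(n,m,z,roi):
    mm=np.zeros_like(m);x0,y0,x1,y1=roi;mm[y0:y1,x0:x1]=m[y0:y1,x0:x1]
    v,u=np.nonzero(mm)
    r=cv2.minAreaRect(np.c_[u,v].astype(np.float32)); bx=ray('top',cv2.boxPoints(r),z)
    print(n,len(u),bx[:,:2].mean(0).round(4),bx[:,:2].round(3).tolist())
rep('scraper',cv2.inRange(hsv,(5,150,120),(20,255,255)),.016,(315,175,370,200))
rep('pad',cv2.inRange(hsv,(0,0,235),(180,20,255)),.008,(240,200,300,275))
rep('brown',cv2.inRange(hsv,(0,80,30),(20,255,200)),.056,(150,205,210,245))
for n,uv in dict(tapec=(157,283),tin=(276,149),relay=(220,166),bottle=(296,120),pcb=(382,199),hs=(332,137),pl1=(210,268),pl2=(205,288),e1=(110,287),e2=(157,130),e3=(225,320)).items(): print(n,ray('top',uv,.01).round(3)[0,:2])
E
```

```text
391.16918581851235 430.715530335365
scraper 36 [ 0.5893 -0.2177] [[0.599, -0.169], [0.598, -0.266], [0.58, -0.266], [0.58, -0.169]]
pad 2010 [ 0.4574 -0.0327] [[0.527, 0.019], [0.533, -0.076], [0.388, -0.085], [0.382, 0.01]]
brown 39 [0.4901 0.2045] [[0.502, 0.234], [0.515, 0.225], [0.478, 0.175], [0.466, 0.184]]
tapec [0.339 0.263]
tin [ 0.692 -0.049]
relay [0.647 0.099]
bottle [ 0.77  -0.102]
pcb [ 0.559 -0.327]
hs [ 0.724 -0.197]
pl1 [0.378 0.124]
pl2 [0.326 0.137]
e1 [0.328 0.387]
e2 [0.744 0.268]
e3 [0.243 0.084]
```

View pics/crop.png

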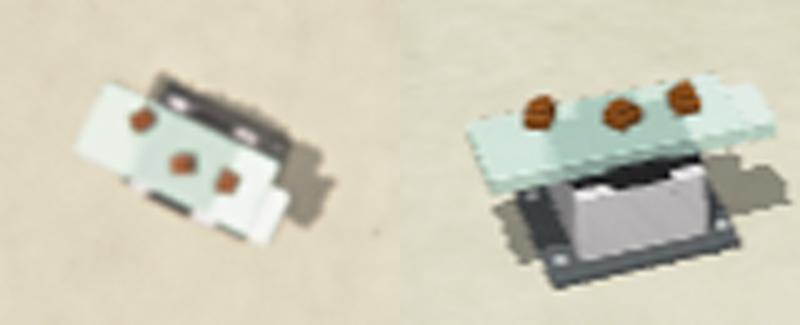

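The crop shows that the plate's notched corner is at about (283,175). So the frosted end is the lower-right one and points towards -y, and the clear end is the upper-left one. Before moving I'll measure obstacle heights and a rough plate pose.

```bash
python3 - <<'E'
from h import *
im,P,ok=pts('top')
xs=np.arange(.1,.8,.05); ys=np.arange(.4,-.65,-.05)
print('      '+' '.join(f'{y:5.2f}' for y in ys))
H=P[ok]
for x in xs[::-1]:
    r=[]
    for y in ys:
        m=(abs(H[:,0]-x)<.025)&(abs(H[:,1]-y)<.025)
        r.append(f'{np.max(H[m,2])*100:5.0f}' if m.any() else '    .')
    print(f'{x:.2f}  '+' '.join(r))
m=(P[...,2]>.035)&(P[...,2]<.07)&(abs(P[...,0]-.48)<.1)&(abs(P[...,1]-.2)<.1)&ok
v,u=np.nonzero(m); r=cv2.minAreaRect(np.c_[u,v].astype(np.float32)); print(r, ray('top',cv2.boxPoints(r),.048).round(4).tolist(), ray('top',r[0],.048))
W=cams.camera_info('wrist'); print(W['fx'],np.linalg.inv(np.array(W['world_to_cam'])).round(3).tolist())
E
```

```text
0.40  0.35  0.30  0.25  0.20  0.15  0.10  0.05  0.00 -0.05 -0.10 -0.15 -0.20 -0.25 -0.30 -0.35 -0.40 -0.45 -0.50 -0.55 -0.60
0.75      .    50    59    62    23    23    23    23     1     8    14     8    19    29    29    29    29    48    45    38    21
0.70      .     .     0    62     0    23    23    23     2     3     0     1    16    18    29    29    29    29    31    31    28
0.65      .     .     1     0     0     0     3     1     1     2     0     1     0     1     4    12    27    29    29    29    26
0.60      .     0     0     0     0     0     1     0     0     0     1     2     6     6     1     1    19    24    27     4    21
0.55      .     0     1     5     1     1     1     1     1     1     1     1     0     0     2     1     1    26    31    34    23
0.50      .     1     0     6     6     5     0     1     1     1     1     1     0     0    11    11    31     5     6    34    24
0.45      .     0     0     4     6     5     0     1     1     1     1     0     0     9    11    31    31    32    31     4     0
0.40      0     0     0     0     0     1     1    
[... 547 characters left out ...]
0     0    31    32    32    32    32     .     .     .    16
0.15      .     .     .     .     .     0    37    38     .     0     0     0    31    32    32    32     .    32    32    32    28
0.10    -75   -75   -75     .     .     0   -18   -21   -18    -0     0     0     .     .     .     .     .    26    27     9    10
((177.6999969482422, 226.60003662109375), (42.93250274658203, 20.124608993530273), 26.56505012512207) [[0.489, 0.2613, 0.048], [0.5347, 0.2389, 0.048], [0.486, 0.1406, 0.048], [0.4404, 0.1631, 0.048]] [[0.48746995 0.20092644 0.048     ]]
318.1429147632599 [[0.228, -0.937, -0.265, 0.202], [-0.974, -0.22, -0.06, -0.518], [-0.002, 0.272, -0.962, 0.384], [0.0, 0.0, 0.0, 1.0]]
```

```bash
cat >> h.py <<'E'
def go(pos,yaw,tilt=0,o=None):
    """shift (mm) and turn (rad) in the tool axes; tilt: turn about tool y after yaw (deg in)"""
    o=o or ctrl.get_obs(); R0=R.from_euler('xyz',o['eef_rot'])
    R1=R.from_euler('xyz',[np.pi,0,np.radians(yaw)])*R.from_euler('y',tilt,degrees=True)
    s=R0.inv().apply(np.array(pos)-o['ee_pos'])*1000; t=(R0.inv()*R1).as_rotvec()
    print('shift',s.round(1),'turn',t.round(3)); return s,t
E
python3 - <<'E'
from h import *
go([.125,-.535,.414],13.17); go([.454,.139,.414],62); go([.454,.139,.25],62)
E
```

```text
shift [-1.000e-01 -6.000e-01 -1.902e+02] turn [-0.001 -0.    -0.   ]
shift [ 473.7 -581.9 -189.6] turn [-0.001 -0.    -0.852]
shift [ 473.7 -581.8  -25.6] turn [-0.001 -0.    -0.852]
```

Units first: shifts go in shares of 600 mm and turns go in shares of pi rad. So -310 mm / 600 = -0.5167, -100 mm / 600 = -0.1667, -0.25 rad / 3.1416 = -0.0796.

>>> arm_command(plan=[[[0, 0, -0.0833, 0, 0, 0, -1], [0, 0, -0.1667, 0, 0, 0, -1], [0, 0, -0.25, 0, 0, 0, -1], [0, 0, -0.3167, 0, 0, 0, -1], [0.0533, -0.065, -0.3167, 0, 0, 0, -1], [0.105, -0.13, -0.3167, 0, 0, 0, -1], [0.1583, -0.1933, -0.3167, 0, 0, -0.0382, -1], [0.21, -0.2583, -0.3167, 0, 0, -0.0796, -1], [0.2633, -0.3233, -0.3167, 0, 0, -0.121, -1], [0.3167, -0.3883, -0.3167, 0, 0, -0.1592, -1], [0.3683, -0.4533, -0.3167, 0, 0, -0.1974, -1], [0.4217, -0.5167, -0.3167, 0, 0, -0.2387, -1]]])

```text
time_s: 1.35
ee_pos: [0.3009, -0.1745, 0.4143]
eef_rot: [3.141, 0.0, 0.984]
force: [0.5, -1.1, 0.2]
grip_width: 0.0938
grip_force: 0.0
```

```bash
python3 - <<'E'
from h import *
o=ctrl.get_obs(); print(o['time_s'],o['ee_pos'].round(3),o['eef_rot'].round(3),o['qpos'].round(2),o['force'].round(1))
go([.454,.139,.41],62); go([.454,.139,.25],62)
E
```

```text
1.35 [ 0.301 -0.174  0.414] [3.141 0.    0.984] [-0.63 -0.24  1.65  0.    1.74 -0.04] [ 0.5 -1.1  0.2]
shift [345.8 -46.    4.3] turn [ 0.001  0.    -0.098]
shift [345.8 -46.1 164.3] turn [ 0.001  0.    -0.098]
```

To row units: 345 mm / 600 = 0.575, 164 mm / 600 = 0.2733, -0.1 rad / 3.1416 = -0.0318.

>>> arm_command(plan=[[[0.08, -0.0117, 0, 0, 0, -0.0318, -1], [0.16, -0.0217, 0, 0, 0, -0.0318, -1], [0.24, -0.0333, 0.0167, 0, 0, -0.0318, -1], [0.3167, -0.0433, 0.05, 0, 0, -0.0318, -1], [0.3833, -0.0517, 0.0917, 0, 0, -0.0318, -1], [0.45, -0.06, 0.1417, 0, 0, -0.0318, -1], [0.5083, -0.0667, 0.1917, 0, 0, -0.0318, -1], [0.55, -0.0733, 0.2417, 0, 0, -0.0318, -1], [0.575, -0.0767, 0.2667, 0, 0, -0.0318, -1], [0.575, -0.0767, 0.2733, 0, 0, -0.0318, -1], [0.575, -0.0767, 0.2733, 0, 0, -0.0318, -1]]])

```text
time_s: 2.45
ee_pos: [0.4546, 0.1354, 0.25]
eef_rot: [-3.141, 0.001, 1.08]
force: [0.3, 0.9, -0.1]
grip_width: 0.0943
grip_force: 0.0
```

```bash
python3 - <<'E'
from h import *
o=ctrl.get_obs(); print(o['time_s'],o['ee_pos'].round(4),o['eef_rot'].round(4))
im,P,ok=pts('wrist'); cv2.imwrite('pics/w1.png',im); np.savez('w1.npz',P=P,ok=ok)
k=cams.camera_info('wrist'); np.save('w1T.npy',np.array(k['world_to_cam']))
m=ok&(P[...,2]>.036)&(P[...,2]<.075)&(abs(P[...,0]-.487)<.09)&(abs(P[...,1]-.2)<.09)
v,u=np.nonzero(m); r=cv2.minAreaRect(np.c_[u,v].astype(np.float32)); print(r)
b=ray('wrist',cv2.boxPoints(r),.048); print(b.round(4).tolist())
E
```

```text
2.45 [0.4546 0.1354 0.25  ] [-3.1409e+00  8.0000e-04  1.0802e+00]
((274.9698486328125, 122.8056640625), (103.337158203125, 45.73939895629883), 87.51044464111328)
[[0.4878, 0.2626, 0.048], [0.5312, 0.2415, 0.048], [0.4854, 0.1418, 0.048], [0.4381, 0.1645, 0.048]]
```

View pics/w1.png

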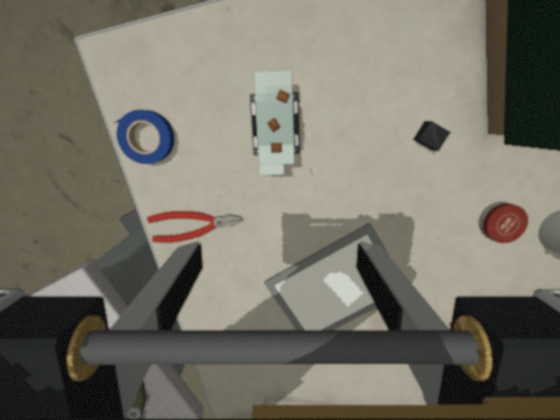

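The wrist view has the plate from (255,72) to (295,174), with the notch at bottom right (290,168). The chips are at (283,97), (273,125) and (277,148). Next I'll fit the plate and the chips by colour.

```bash
python3 - <<'E'
from h import *
im=cv2.imread('pics/w1.png').astype(int); roi=np.zeros((420,560),bool); roi[60:185,245:305]=1
m=roi&(im[...,0]>=im[...,2]+3)&(im.sum(2)>330)
m=cv2.morphologyEx(m.astype(np.uint8),cv2.MORPH_OPEN,np.ones((5,5)))
m=cv2.morphologyEx(m,cv2.MORPH_CLOSE,np.ones((9,9)))
c=max(cv2.findContours(m,0,1)[0],key=cv2.contourArea)[:,0]
r=cv2.minAreaRect(c.astype(np.float32)); b=ray('wrist',cv2.boxPoints(r),.048)
print(r); print(b.round(4).tolist(), b.mean(0))
w=ray('wrist',c,.048)[:,:2]; rr=cv2.minAreaRect((w*1000).astype(np.float32)); print('world rect mm/deg',rr)
a=np.radians(rr[2]); ang=[rr[2],rr[2]+90][int(rr[1][1]>rr[1][0])]; ang=(ang%180)-180 # plate x points to -y
print('plate x yaw',ang); ctr=np.array(rr[0])/1000; ex=np.array([np.cos(np.radians(ang)),np.sin(np.radians(ang))]); ey=np.array([-ex[1],ex[0]])
q=(w-ctr)*1000; print('contour range',(q@ex).min(),(q@ex).max(),(q@ey).min(),(q@ey).max(), 'end y range (frosted tip)',(q@ey)[(q@ex)>50].min(),(q@ey)[(q@ex)>50].max(),'clear tip',(q@ey)[(q@ex)<-45].min(),(q@ey)[(q@ex)<-45].max())
br=(roi&(im[...,2]>im[...,0]*1.5)&(im.sum(2)<380)).astype(np.uint8)
n,l,s,ce=cv2.connectedComponentsWithStats(br)
for i in range(1,n):
    if s[i,4]>15: p=ray('wrist',ce[i],.054)[0,:2]; d=(p-ctr)*1000; print(s[i],ce[i].round(1),'plate frame',(d@ex).round(1),(d@ey).round(1))
# pad from top, full frame by colour; scraper refit
t=cv2.imread('pics/top.png')
E
```

```text
((275.0, 119.0), (48.0, 34.0), 90.0)
[[0.4842, 0.2387, 0.048], [0.5165, 0.2214, 0.048], [0.4931, 0.1766, 0.048], [0.4596, 0.1945, 0.048]] [0.48835196 0.20779031 0.048     ]
world rect mm/deg ((488.711669921875, 207.68263244628906), (50.324161529541016, 38.01220703125), 60.83633041381836)
plate x yaw -119.16366958618164Traceback (most recent call last):
  File "<stdin>", line 12, in <module>
    return umr_minimum(a, axis, None, out, keepdims, initial, where)
ValueError: zero-size array to reduction operation minimum which has no identity
```

```bash
python3 - <<'E'
from h import *
im=cv2.imread('pics/w1.png').astype(int); roi=np.zeros((420,560),bool); roi[60:185,245:305]=1
print([im[y,x].tolist() for x,y in ((275,80),(275,135),(270,160),(285,160),(240,100),(320,100),(272,168),(252,125))])
P=np.load('w1.npz')['P']
for th in (-4,-12):
    d=im[...,1]-im[...,2]
    m=roi&(d>=2)&(im.sum(2)>330)|(roi&(im[...,0]-im[...,2]>th)&(im.sum(2)>330))
    m=cv2.morphologyEx(m.astype(np.uint8),cv2.MORPH_CLOSE,np.ones((9,9)))
    m=cv2.morphologyEx(m,cv2.MORPH_OPEN,np.ones((13,13)))
    c=max(cv2.findContours(m,0,1)[0],key=cv2.contourArea)[:,0]
    w=ray('wrist',c,.048)[:,:2]; rr=cv2.minAreaRect((w*1000).astype(np.float32)); print(th,'world rect',rr,cv2.boundingRect(c))
    ang=[rr[2],rr[2]+90][int(rr[1][1]>rr[1][0])]; ang=(ang%180)-180
    ctr=np.array(rr[0])/1000; ex=np.array([np.cos(np.radians(ang)),np.sin(np.radians(ang))]); ey=np.array([-ex[1],ex[0]])
    print('plate yaw',ang)
br=(roi&(im[...,2]>im[...,0]*1.5)&(im.sum(2)<380)).astype(np.uint8)
n,l,s,ce=cv2.connectedComponentsWithStats(br)
for i in range(1,n):
    if s[i,4]>15: p=ray('wrist',ce[i],.054)[0,:2]; d=(p-ctr)*1000; print(s[i],ce[i].round(1),'plate frame',(d@ex).round(1),(d@ey).round(1))
t=cv2.imread('pics/top.png'); 
v=cv2.resize(im[55:190,235:315].astype(np.uint8),None,fx=4,fy=4,interpolation=cv2.INTER_NEAREST)
mm=cv2.resize(m[55:190,235:315]*255,None,fx=4,fy=4,interpolation=cv2.INTER_NEAREST)
cv2.imwrite('pics/m.png',np.hstack([v,cv2.cvtColor(mm,cv2.COLOR_GRAY2BGR)]))
E
```

```text
[[179, 192, 181], [157, 168, 151], [184, 195, 185], [184, 195, 183], [154, 171, 175], [154, 170, 175], [188, 198, 190], [76, 83, 84]]
-4 world rect ((485.1682434082031, 202.9859161376953), (111.54439544677734, 42.29814910888672), 64.10110473632812) (254, 70, 41, 106)
plate yaw -115.89889526367188
-12 world rect ((483.375244140625, 203.90419006347656), (111.55039978027344, 46.51232147216797), 63.643009185791016) (251, 70, 44, 106)
plate yaw -116.35699081420898
[277  91  12  11  86] [282.6  95.9] plate frame -29.4 11.7
[268 119  11  12  81] [273.3 124.7] plate frame -0.3 0.7
[272 144   9   8  71] [275.9 147.5] plate frame 24.0 2.8
```

View pics/m.png

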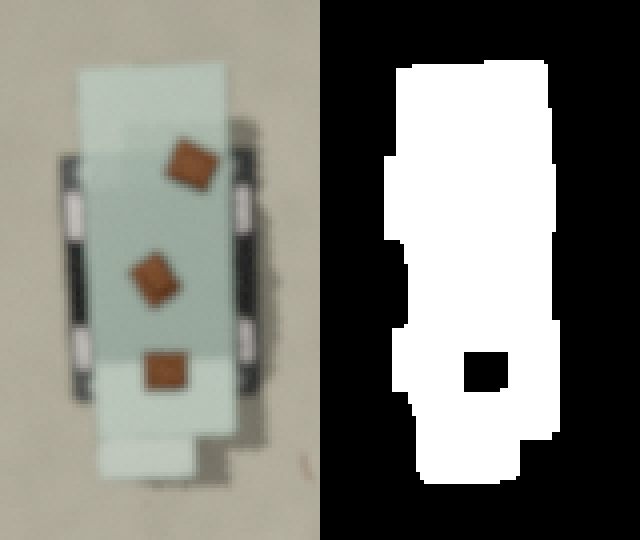

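In the zoom the plate's corners are at about (77,70), (226,63) and (98,479), with the right edge at (239,433) above the notch. I'll use those corners.

```bash
python3 - <<'E'
from h import *
f=lambda q:np.array([[235+x/4-.5,55+y/4-.5] for x,y in q])
c=ray('wrist',f([(77,70),(226,63),(240.5,472),(98,479)]),.048)[:,:2]
print(c.round(4).tolist(),'lens',np.linalg.norm(np.roll(c,-1,0)-c,axis=1).round(4))
d=(c[2]+c[3]-c[0]-c[1]); ang=np.arctan2(d[1],d[0]); ctr=c.mean(0); print('ctr',ctr.round(4),'yaw',np.degrees(ang))
ex=np.array([np.cos(ang),np.sin(ang)]); ey=np.array([-ex[1],ex[0]])
for p in ((282.6,95.9),(273.3,124.7),(275.9,147.5)):
    q=(ray('wrist',p,.054)[0,:2]-ctr)*1000; print('chip',(q@ex).round(1),(q@ey).round(1))
# pad corners by grey+white rect, scraper via top
print('top est plate .4875 .2009')
P=ctr-.038*ex; print('clear',P)
im,Pt,ok=pts('top'); m=ok&(Pt[...,2]>.004)&(Pt[...,2]<.016)&(abs(Pt[...,0]-.457)<.12)&(abs(Pt[...,1]+.033)<.09)
hsv=cv2.cvtColor(cv2.imread('pics/top.png'),cv2.COLOR_BGR2HSV)
m2=cv2.inRange(hsv,(0,0,235),(180,20,255)); m2[:, :240]=0; m2[:,300:]=0; m2[:200]=0; m2[275:]=0
v,u=np.nonzero(m2); w=ray('top',np.c_[u,v],.008)[:,:2]*1000; print('pad',cv2.minAreaRect(w.astype(np.float32)))
mo=cv2.inRange(hsv,(5,150,120),(20,255,255)); mo[:175]=0; mo[200:]=0; mo[:,:315]=0; mo[:,370:]=0
v,u=np.nonzero(mo); w=ray('top',np.c_[u,v],.016)[:,:2]*1000
for s in (u<341,u>=341): print('orange',w[s].mean(0),w[s].min(0),w[s].max(0))
go([.589,-.218,.10],90)
E
```

```text
[[0.4914, 0.2608], [0.5269, 0.2438], [0.4804, 0.1457], [0.4434, 0.1632]] lens [0.0393 0.1085 0.0409 0.1087]
ctr [0.4856 0.2034] yaw -115.77640531492105
chip -28.8 9.8
chip 0.2 -1.4
chip 24.6 0.3
top est plate .4875 .2009
clear [0.50208397 0.23758656]
pad ((457.40679931640625, -32.814720153808594), (145.66957092285156, 95.36007690429688), 3.4009997844696045)
orange [ 589.45822479 -172.47999261] [ 580.13496572 -174.61871988] [ 598.52189568 -169.30783421]
orange [ 589.26898564 -264.74603269] [ 580.0868325  -266.12934186] [ 598.45503198 -263.36365389]
shift [-248.1  284.7  151.4] turn [ 0.001 -0.001 -0.492]
```

```bash
python3 - <<'E'
from h import *
for n in('top','scene'):
    im,P,ok=pts(n); m=ok&(P[...,2]>.08)&(P[...,2]<.45)&(P[...,0]>.55)&(P[...,0]<.76)&(P[...,1]>-.34)&(P[...,1]<-.12)
    q=P[m]; q=q[np.argsort(q[:,0])]; print(n,len(q)); print(q[:: max(1,len(q)//25)].round(3).tolist()[:14])
go([.589,-.218,.13],90); go([.589,-.218,.045],90)
E
```

```text
top 2679
[[0.693, -0.328, 0.26], [0.701, -0.336, 0.172], [0.706, -0.303, 0.178], [0.71, -0.331, 0.263], [0.714, -0.329, 0.193], [0.716, -0.297, 0.183], [0.718, -0.251, 0.174], [0.72, -0.329, 0.286], [0.722, -0.3, 0.244], [0.723, -0.291, 0.18], [0.725, -0.332, 0.289], [0.727, -0.279, 0.21], [0.728, -0.236, 0.171], [0.73, -0.231, 0.182]]
scene 1113
[[0.692, -0.339, 0.178], [0.696, -0.337, 0.16], [0.699, -0.32, 0.172], [0.702, -0.339, 0.217], [0.705, -0.306, 0.164], [0.708, -0.339, 0.204], [0.71, -0.335, 0.219], [0.711, -0.333, 0.216], [0.712, -0.337, 0.283], [0.714, -0.33, 0.225], [0.715, -0.317, 0.232], [0.715, -0.325, 0.205], [0.716, -0.318, 0.198], [0.717, -0.329, 0.181]]
shift [-248.1  284.7  121.5] turn [ 0.002 -0.001 -0.492]
shift [-248.2  284.6  206.5] turn [ 0.002 -0.001 -0.492]
```

To row units: 285 mm / 600 = 0.475, -248 mm / 600 = -0.4133, -0.49 rad / 3.1416 = -0.156.

>>> arm_command(plan=[[[-0.05, 0.0583, 0, 0, 0, -0.0318, -1], [-0.1033, 0.12, 0.0167, 0, 0, -0.0637, -1], [-0.1567, 0.1817, 0.05, 0, 0, -0.0955, -1], [-0.21, 0.2417, 0.0833, 0, 0, -0.1273, -1], [-0.2633, 0.3017, 0.1167, 0, 0, -0.156, -1], [-0.3167, 0.3617, 0.15, 0, 0, -0.156, -1], [-0.3667, 0.42, 0.175, 0, 0, -0.156, -1], [-0.4, 0.4583, 0.1917, 0, 0, -0.156, -1], [-0.4133, 0.475, 0.2, 0, 0, -0.156, -1], [-0.4133, 0.475, 0.25, 0, 0, -0.156, -1], [-0.4133, 0.475, 0.3, 0, 0, -0.156, -1], [-0.4133, 0.475, 0.3417, 0, 0, -0.156, -1]]])

```text
time_s: 3.85
ee_pos: [0.5891, -0.2172, 0.0447]
eef_rot: [3.141, 0.0, 1.57]
force: [0.5, 0.3, 0.5]
grip_width: 0.0942
grip_force: 0.0
```

```bash
python3 - <<'E'
from h import *
o=ctrl.get_obs(); print(o['time_s'],o['ee_pos'].round(4),o['eef_rot'].round(4),o['qpos'].round(2),o['force'].round(1))
go([.589,-.218,.045],90); go([.589,-.218,.11],90)
im,_=cams.camera('wrist'); cv2.imwrite('pics/w2.png',im)
E
```

```text
3.85 [ 0.5891 -0.2172  0.0447] [3.1412e+00 1.0000e-04 1.5695e+00] [-0.41  0.66  1.44  0.    1.05 -0.41] [0.5 0.3 0.5]
shift [-0.8 -0.1 -0.3] turn [ 0.     0.    -0.001]
shift [ -0.8  -0.  -65.3] turn [ 0.     0.    -0.001]
```

View pics/w2.png

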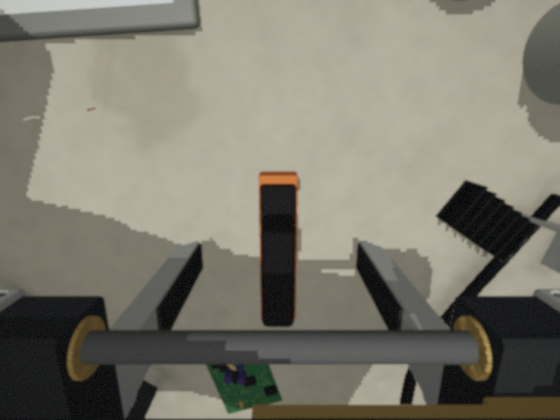

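The scraper's handle at (278,250) is centred between the fingers and parallel to them. Closing.

>>> arm_command(plan=[[[0, 0, 0, 0, 0, 0, 1], [0, 0, 0, 0, 0, 0, 1], [0, 0, 0, 0, 0, 0, 1], [0, 0, 0, 0, 0, 0, 1], [0, 0, 0, 0, 0, 0, 1], [0, 0, 0, 0, 0, 0, 1], [0, 0, 0, 0, 0, 0, 1], [0, 0, 0, 0, 0, 0, 1]]], squeeze=35)

```text
time_s: 4.7
ee_pos: [0.5893, -0.2174, 0.0453]
eef_rot: [-3.142, -0.0, 1.57]
force: [0.5, -0.5, 0.3]
grip_width: 0.0334
grip_force: 0.0
```

```bash
python3 - <<'E'
from h import *
o=ctrl.get_obs(); print(o['ee_pos'].round(4))
z0=o['ee_pos'][2]
ctr=np.array([.4855,.203]); a=np.radians(-116); ex=np.array([np.cos(a),np.sin(a)]); ey=np.array([-ex[1],ex[0]])
print('ex',ex,'ey',ey)
S=ctr+.046*ey; E=ctr-.036*ey; print(S,E)
go([.585,-.212,z0+.10],90)
go([*S,z0+.10],64); go([*S,z0+.0505],64)
E
```

```text
[ 0.5893 -0.2174  0.0453]
ex [-0.43837115 -0.89879405] ey [ 0.89879405 -0.43837115]
[0.52684453 0.18283493] [0.45314341 0.21878136]
shift [   5.4   -4.3 -100. ] turn [-0.    -0.    -0.001]
shift [ 400.2  -62.8 -100. ] turn [-0.    -0.     0.453]
shift [400.1 -62.8 -50.5] turn [-0.    -0.     0.453]
```

To row units: -100 mm / 600 = -0.1667, -92 mm / 600 = -0.1533.

>>> arm_command(plan=[[[0, 0, 0, 0, 0, 0, 1], [0, 0, 0, 0, 0, 0, 1], [0, 0, 0, 0, 0, 0, 1], [0, 0, 0, 0, 0, 0, 1], [0, 0, 0, 0, 0, 0, 1], [0, 0, -0.025, 0, 0, 0, 1], [0, 0, -0.0667, 0, 0, 0, 1], [0, 0, -0.1167, 0, 0, 0, 1], [0, 0, -0.1533, 0, 0, 0, 1], [0, 0, -0.1667, 0, 0, 0, 1], [0, 0, -0.1667, 0, 0, 0, 1]]])

```text
time_s: 5.8
ee_pos: [0.5896, -0.2175, 0.1467]
eef_rot: [3.14, 0.001, 1.57]
force: [-0.2, 0.2, -1.4]
grip_width: 0.0176
grip_force: 35.0
```

```bash
python3 - <<'E'
from h import *
o=ctrl.get_obs(); print(o['time_s'],o['ee_pos'].round(4),o['grip_width'],o['grip_force'],o['force'].round(2))
go([.5268,.1828,.1453],64); go([.5268,.1828,.0958],64)
E
```

```text
5.8 [ 0.5896 -0.2175  0.1467] 0.017605769032081657 34.99964654445648 [-0.17  0.19 -1.43]
shift [400.2 -63.2   0.9] turn [0.002 0.    0.453]
shift [400.3 -63.3  50.4] turn [0.002 0.    0.453]
```

Gripped with 35 N. Now I'll carry the scraper to the far side of the plate.

To row units: 400 mm / 600 = 0.6667, 395 mm / 600 = 0.6583, 0.453 rad / 3.1416 = 0.1442.

>>> arm_command(plan=[[[0.0333, -0.005, 0, 0, 0, 0.0095, 1], [0.0917, -0.015, 0, 0, 0, 0.0255, 1], [0.1617, -0.025, 0, 0, 0, 0.0446, 1], [0.2333, -0.0367, 0, 0, 0, 0.0637, 1], [0.305, -0.0483, 0, 0, 0, 0.0828, 1], [0.3767, -0.06, 0, 0, 0, 0.1019, 1], [0.4483, -0.07, 0, 0, 0, 0.121, 1], [0.5167, -0.0817, 0, 0, 0, 0.1369, 1], [0.58, -0.0917, 0, 0, 0, 0.1442, 1], [0.63, -0.1, 0, 0, 0, 0.1442, 1], [0.6583, -0.1033, 0, 0, 0, 0.1442, 1], [0.6667, -0.105, 0, 0, 0, 0.1442, 1]]])

```text
time_s: 7.0
ee_pos: [0.5258, 0.1841, 0.144]
eef_rot: [-3.14, 0.001, 1.119]
force: [0.1, -0.2, 0.0]
grip_width: 0.0179
grip_force: 35.0
```

```bash
python3 - <<'E'
from h import *
o=ctrl.get_obs(); print(o['time_s'],o['ee_pos'].round(4),o['grip_width'],o['force'].round(2))
go([.5268,.1828,.0966],64); go([.4531,.2188,.0966],64);
b,_=cams.camera('scene'); t,_=cams.camera('wrist')
cv2.imwrite('pics/s2.png',np.hstack([cv2.resize(b[190:330,150:310],(400,350),interpolation=2),cv2.resize(t,(400,350))]))
E
```

```text
7.0 [0.5258 0.1841 0.144 ] 0.017856832328833394 [ 0.14 -0.18  0.01]
shift [-0.7  1.5 47.4] turn [-0.002  0.001  0.002]
shift [ -0.5 -80.5  47.6] turn [-0.002  0.001  0.002]
```

View pics/s2.png

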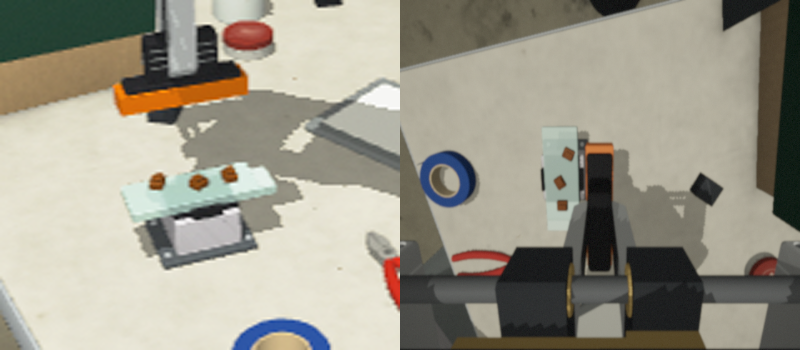

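To row units: 49 mm / 600 = 0.0817, 42 mm / 600 = 0.07.

>>> arm_command(plan=[[[0, 0, 0.025, 0, 0, 0, 1], [0, 0, 0.05, 0, 0, 0, 1], [0, 0, 0.07, 0, 0, 0, 1], [0, 0, 0.0817, 0, 0, 0, 1], [0, 0, 0.0817, 0, 0, 0, 1], [0, -0.01, 0.0817, 0, 0, 0, 1], [0, -0.02, 0.0817, 0, 0, 0, 1], [0, -0.03, 0.0817, 0, 0, 0, 1], [0, -0.04, 0.0817, 0, 0, 0, 1], [0, -0.05, 0.0817, 0, 0, 0, 1]]])

```text
time_s: 8.1
ee_pos: [0.4992, 0.1962, 0.0965]
eef_rot: [3.141, -0.0, 1.117]
force: [0.6, -0.4, -0.4]
grip_width: 0.0181
grip_force: 35.0
```

```bash
python3 - <<'E'
from h import *
o=ctrl.get_obs(); print(o['time_s'],o['ee_pos'].round(4),o['grip_width'],o['force'].round(2),o['moment'].round(3))
go([.4531,.2188,.096],64)
b,_=cams.camera('scene'); t,_=cams.camera('wrist')
cv2.imwrite('pics/s3.png',np.hstack([cv2.resize(b[220:310,175:285],(400,327),interpolation=2),cv2.resize(t[140:300,150:346],(400,327))]))
E
```

```text
8.1 [0.4992 0.1962 0.0965] 0.018146555723506753 [ 0.59 -0.43 -0.4 ] [-0.124 -0.13   0.016]
shift [  0.1 -51.4   0.5] turn [ 0. -0.  0.]
```

View pics/s3.png

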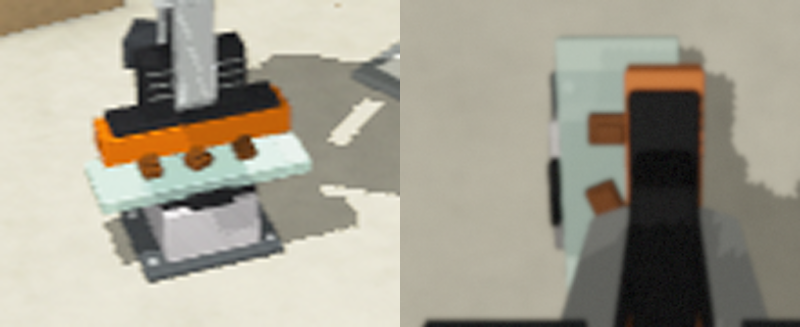

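The foot is just above the plate and is pushing all three chips: left view at (150,165), (198,157) and (245,148). Continuing.

To row units: -48 mm / 600 = -0.08, -42 mm / 600 = -0.07.

>>> arm_command(plan=[[[0, -0.01, 0, 0, 0, 0, 1], [0, -0.02, 0, 0, 0, 0, 1], [0, -0.03, 0, 0, 0, 0, 1], [0, -0.04, 0, 0, 0, 0, 1], [0, -0.05, 0, 0, 0, 0, 1], [0, -0.06, 0, 0, 0, 0, 1], [0, -0.07, 0, 0, 0, 0, 1], [0, -0.08, 0, 0, 0, 0, 1], [0, -0.08, 0, 0, 0, 0, 1], [0, -0.08, 0, 0, 0, 0, 1]]])

```text
time_s: 9.2
ee_pos: [0.4566, 0.217, 0.0963]
eef_rot: [3.141, -0.0, 1.117]
force: [0.4, 0.4, -0.6]
grip_width: 0.0179
grip_force: 35.0
```

```bash
python3 - <<'E'
from h import *
o=ctrl.get_obs(); print(o['time_s'],o['ee_pos'].round(4),o['grip_width'],o['force'].round(2))
go([.4531,.2188,.17],64); go([.589,-.212,.17],90); go([.589,-.212,.0465],90)
b,_=cams.camera('scene'); t,_=cams.camera('wrist')
cv2.imwrite('pics/s4.png',np.hstack([cv2.resize(b[220:330,165:285],(400,366),interpolation=2),cv2.resize(t[110:300,120:327],(400,366))]))
E
```

```text
9.2 [0.4566 0.217  0.0963] 0.01786060567033401 [ 0.4   0.41 -0.6 ]
shift [  0.1  -3.9 -73.7] turn [ 0. -0.  0.]
shift [-327.5  307.   -73.7] turn [ 0.    -0.    -0.454]
shift [-327.6  307.    49.8] turn [ 0.    -0.    -0.454]
```

View pics/s4.png

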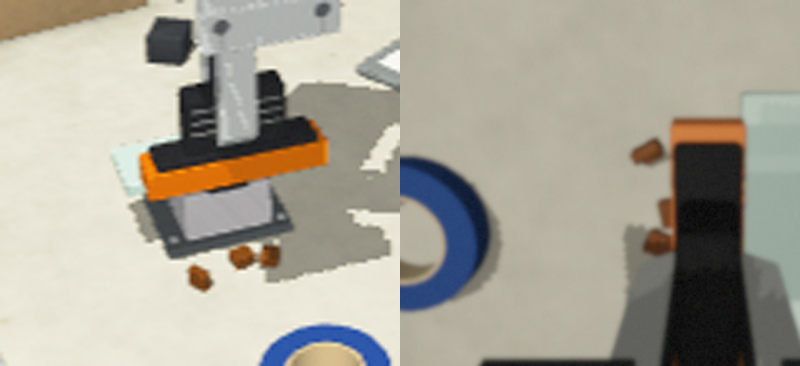

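All three chips now lie on the bench beside the nest: left view at (200,278), (240,256) and (270,256). The plate is undisturbed. Next the scraper goes back to its old spot.

To row units: -312 mm / 600 = -0.52, 293 mm / 600 = 0.4883, -0.454 rad / 3.1416 = -0.1445.

>>> arm_command(plan=[[[0, 0, -0.0583, 0, 0, 0, 1], [-0.0083, 0.0083, -0.1167, 0, 0, -0.0064, 1], [-0.05, 0.0467, -0.1233, 0, 0, -0.0191, 1], [-0.1033, 0.0967, -0.1233, 0, 0, -0.0318, 1], [-0.1583, 0.1483, -0.1233, 0, 0, -0.0477, 1], [-0.2133, 0.2, -0.1233, 0, 0, -0.0637, 1], [-0.2683, 0.2517, -0.1233, 0, 0, -0.0796, 1], [-0.3233, 0.3033, -0.1233, 0, 0, -0.0955, 1], [-0.3783, 0.355, -0.1233, 0, 0, -0.1114, 1], [-0.4333, 0.4067, -0.1233, 0, 0, -0.1273, 1], [-0.4833, 0.4533, -0.1233, 0, 0, -0.1445, 1], [-0.52, 0.4883, -0.1233, 0, 0, -0.1445, 1]]])

```text
time_s: 10.5
ee_pos: [0.5832, -0.1948, 0.17]
eef_rot: [-3.141, 0.0, 1.571]
force: [0.4, 0.4, -2.2]
grip_width: 0.0178
grip_force: 35.0
```

```bash
python3 - <<'E'
from h import *
o=ctrl.get_obs(); print(o['time_s'],o['ee_pos'].round(4),o['grip_width'],o['force'].round(2))
go([.589,-.212,.17],90); go([.589,-.212,.0455],90)
E
```

```text
10.5 [ 0.5832 -0.1948  0.17  ] 0.017795499806053005 [ 0.44  0.43 -2.18]
shift [-17.2   5.8  -0. ] turn [-0.  0.  0.]
shift [-17.2   5.8 124.5] turn [-0.  0.  0.]
```

To row units: 125 mm / 600 = 0.2083, 120 mm / 600 = 0.2.

>>> arm_command(plan=[[[-0.015, 0.005, 0.0333, 0, 0, 0, 1], [-0.0283, 0.01, 0.0917, 0, 0, 0, 1], [-0.0283, 0.01, 0.15, 0, 0, 0, 1], [-0.0283, 0.01, 0.1833, 0, 0, 0, 1], [-0.0283, 0.01, 0.2, 0, 0, 0, 1], [-0.0283, 0.01, 0.2083, 0, 0, 0, 1], [-0.0283, 0.01, 0.2083, 0, 0, 0, 1], [-0.0283, 0.01, 0.2083, 0, 0, 0, -1], [-0.0283, 0.01, 0.2083, 0, 0, 0, -1], [-0.0283, 0.01, 0.2083, 0, 0, 0, -1], [-0.0283, 0.01, 0.2083, 0, 0, 0, -1], [-0.0283, 0.01, 0.2083, 0, 0, 0, -1]]])

```text
time_s: 11.7
ee_pos: [0.5891, -0.209, 0.0454]
eef_rot: [3.141, 0.0, 1.571]
force: [-1.4, -0.0, -0.7]
grip_width: 0.0547
grip_force: 0.0
```

```bash
python3 - <<'E'
from h import *
o=ctrl.get_obs(); print(o['time_s'],o['ee_pos'].round(4),o['grip_width'],o['grip_force'],o['force'].round(2))
a=np.radians(-116); ex=np.array([np.cos(a),np.sin(a)]); C=np.array([.4855,.203])-.038*ex; print(C)
go([*o['ee_pos'][:2],.16],90); go([*C,.20],64)
E
```

```text
11.7 [ 0.5891 -0.209   0.0454] 0.054695269703785264 0.0 [-1.41 -0.02 -0.7 ]
[0.5021581  0.23715417]
shift [  -0.     0.  -114.6] turn [0. 0. 0.]
shift [ 446.2  -86.9 -154.7] turn [0.    0.    0.454]
```

```bash
python3 - <<'E'
from h import *
go([.455,.140,.22],64)
E
```

```text
shift [ 349.  -134.1 -174.7] turn [0.    0.    0.454]
```

To row units: 338 mm / 600 = 0.5633, 310 mm / 600 = 0.5167, 0.454 rad / 3.1416 = 0.1445.

>>> arm_command(plan=[[[0, 0, 0, 0, 0, 0, -1], [0, 0, -0.0417, 0, 0, 0, -1], [0, 0, -0.1167, 0, 0, 0, -1], [0.025, -0.01, -0.1833, 0, 0, 0.0095, -1], [0.0833, -0.0317, -0.2333, 0, 0, 0.0318, -1], [0.1533, -0.0583, -0.275, 0, 0, 0.0637, -1], [0.2267, -0.0867, -0.2917, 0, 0, 0.0955, -1], [0.3017, -0.1167, -0.2917, 0, 0, 0.1273, -1], [0.3767, -0.145, -0.2917, 0, 0, 0.1445, -1], [0.45, -0.1733, -0.2917, 0, 0, 0.1445, -1], [0.5167, -0.1983, -0.2917, 0, 0, 0.1445, -1], [0.5633, -0.2167, -0.2917, 0, 0, 0.1445, -1]]])

```text
time_s: 12.9
ee_pos: [0.4579, 0.1311, 0.2205]
eef_rot: [3.141, -0.0, 1.118]
force: [0.7, 0.3, 0.1]
grip_width: 0.0943
grip_force: 0.0
```

To row units: 11 mm / 600 = 0.0183, 9 mm / 600 = 0.015.

>>> arm_command(plan=[[[0.015, -0.0067, 0, 0, 0, 0, -1], [0.0183, -0.0067, 0, 0, 0, 0, -1], [0.0183, -0.0067, 0, 0, 0, 0, -1]]])

```text
time_s: 13.2
ee_pos: [0.4608, 0.14, 0.2202]
eef_rot: [3.142, 0.0, 1.117]
force: [0.3, 0.6, 0.0]
grip_width: 0.0939
grip_force: 0.0
```

```bash
python3 - <<'E'
from h import *
o=ctrl.get_obs(); print(o['time_s'],o['ee_pos'].round(4),o['eef_rot'].round(4),o['grip_width'])
im,_=cams.camera('wrist')
C=np.array([.4855,.203,.048]); a=np.radians(-116); Rm=np.array([[np.cos(a),-np.sin(a),0],[np.sin(a),np.cos(a),0],[0,0,1]])
q=C+np.array([[-55,-20,0],[-55,20,0],[55,20,0],[55,-20,0]])/1000@Rm.T
uv=proj('wrist',q); print(uv.round(1).tolist())
x0,y0=(uv.min(0)-[45,20]).astype(int); x1,y1=(uv.max(0)+[25,20]).astype(int); y0=max(y0,0); x0=max(x0,0)
v=cv2.resize(im[y0:y1,x0:x1],None,fx=4,fy=4,interpolation=cv2.INTER_CUBIC); print(x0,y0,v.shape)
cv2.imwrite('pics/w5.png',v[:600,:800]); cv2.imwrite('pics/w5full.png',im)
t,_=cams.camera('top'); cv2.imwrite('pics/top2.png',t)
E
```

```text
13.2 [0.4608 0.14   0.2202] [3.1416e+00 2.0000e-04 1.1165e+00] 0.0939244322506949
[[252.8, 73.2], [294.2, 73.1], [293.0, 185.1], [255.3, 185.1]]
207 53 (608, 448, 3)
```

View pics/w5.png

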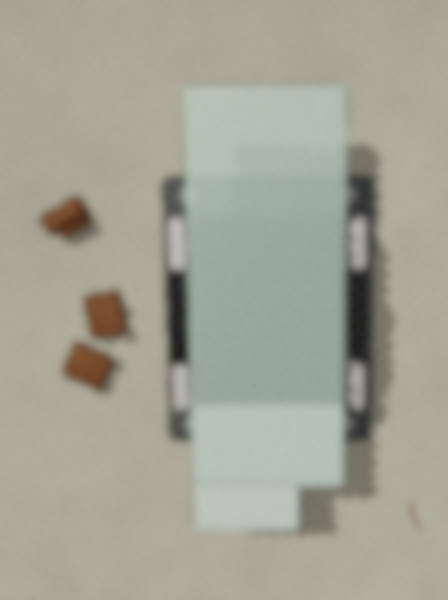

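Against the projected plate corners (252.8,73.2) and (293,185.1), the picture shows (252.8,74.8) and (293,185.5), so the plate has not moved. The chips are well to the left on the bench. Next I'll grasp the clear end at the top.

```bash
python3 - <<'E'
from h import *
go([.5025,.238,.15],64); go([.5025,.238,.0440],64)
E
```

```text
shift [106.8  -5.8  70.1] turn [-0.     0.    -0.002]
shift [106.8  -5.7 176.1] turn [-0.     0.    -0.002]
```

To row units: 176 mm / 600 = 0.2933, 171 mm / 600 = 0.285.

>>> arm_command(plan=[[[0.0333, -0.0017, 0.0167, 0, 0, 0, -1], [0.0917, -0.005, 0.05, 0, 0, 0, -1], [0.1467, -0.0083, 0.0917, 0, 0, 0, -1], [0.1783, -0.01, 0.1417, 0, 0, 0, -1], [0.1783, -0.01, 0.1917, 0, 0, 0, -1], [0.1783, -0.01, 0.2333, 0, 0, 0, -1], [0.1783, -0.01, 0.2667, 0, 0, 0, -1], [0.1783, -0.01, 0.285, 0, 0, 0, -1], [0.1783, -0.01, 0.2933, 0, 0, 0, -1], [0.1783, -0.01, 0.2933, 0, 0, 0, -1]]])

```text
time_s: 14.3
ee_pos: [0.5021, 0.239, 0.0443]
eef_rot: [-3.142, 0.0, 1.116]
force: [0.1, -0.1, -0.3]
grip_width: 0.0942
grip_force: 0.0
```

>>> arm_command(plan=[[[0, 0, 0, 0, 0, 0, 1], [0, 0, 0, 0, 0, 0, 1], [0, 0, 0, 0, 0, 0, 1], [0, 0, 0, 0, 0, 0, 1], [0, 0, 0, 0, 0, 0, 1], [0, 0, 0, 0, 0, 0, 1], [0, 0, 0, 0, 0, 0, 1], [0, 0, 0, 0, 0, 0, 1], [0, 0, 0, 0, 0, 0, 1], [0, 0, 0, 0, 0, 0, 1]]], squeeze=45)

```text
time_s: 15.3
ee_pos: [0.5018, 0.2394, 0.0442]
eef_rot: [-3.142, 0.0, 1.117]
force: [-0.1, 0.7, 1.0]
grip_width: 0.0399
grip_force: 45.0
```

```bash
python3 - <<'E'
from h import *
o=ctrl.get_obs(); print(o['time_s'],o['ee_pos'].round(4),o['eef_rot'].round(4),o['grip_width'],o['grip_force'],o['force'].round(1),o['qpos'].round(2))
go([.5025,.238,.16],64)
a=np.radians(3.4); p=np.array([.4574,-.0328])-.0376*np.array([np.cos(a),np.sin(a)])
print(p)
for tl in(20,-20):
    s,t=go([*p,.138],183.4,tl)
    Rt=R.from_euler('xyz',o['eef_rot'])*R.from_rotvec(t); print('plate x dir',-Rt.as_matrix()[:,0].round(2))
E
```

```text
15.3 [0.5018 0.2394 0.0442] [-3.1415  0.      1.1168] 0.03992464876387151 44.96152639389038 [-0.1  0.7  1. ] [0.38 0.53 1.66 0.   0.96 0.83]
shift [  -1.     1.3 -115.8] turn [-0.  0. -0.]
[ 0.41986618 -0.03502992]
shift [-282.6   46.7  -93.8] turn [ 0.363  0.212 -2.059]
plate x dir [ 0.94  0.06 -0.34]
shift [-282.6   46.7  -93.8] turn [-0.363 -0.212 -2.059]
plate x dir [0.94 0.06 0.34]
```

The plate is gripped: width 40 mm, force 45 N. Lift it straight up, then turn while moving over the pad.

To row units: -144 mm / 600 = -0.24, -116 mm / 600 = -0.1933, -0.85 rad / 3.1416 = -0.2706.

>>> arm_command(plan=[[[0, 0, -0.0167, 0, 0, 0, 1], [0, 0, -0.05, 0, 0, 0, 1], [0, 0, -0.1, 0, 0, 0, 1], [0, 0, -0.15, 0, 0, 0, 1], [0, 0, -0.1867, 0, 0, 0, 1], [-0.0167, 0.0033, -0.1933, 0, 0, -0.0223, 1], [-0.05, 0.0083, -0.1933, 0, 0, -0.0637, 1], [-0.0867, 0.015, -0.1933, 0, 0, -0.105, 1], [-0.125, 0.0217, -0.1933, 0, 0, -0.1464, 1], [-0.1633, 0.0283, -0.1933, 0, 0, -0.1878, 1], [-0.2017, 0.0333, -0.1933, 0, 0, -0.2292, 1], [-0.24, 0.04, -0.1933, 0, 0, -0.2706, 1]]])

```text
time_s: 16.5
ee_pos: [0.4598, 0.0987, 0.1609]
eef_rot: [3.141, 0.0, 1.972]
force: [0.1, 0.2, -0.4]
grip_width: 0.0391
grip_force: 45.0
```

```bash
python3 - <<'E'
from h import *
o=ctrl.get_obs(); print(o['time_s'],o['ee_pos'].round(4),o['eef_rot'].round(4),o['grip_width'],o['force'].round(1),o['qpos'].round(2))
go([.4199,-.035,.16],183.4); go([.4199,-.035,.138],183.4,-20)
E
```

```text
16.5 [0.4598 0.0987 0.1609] [3.1410e+00 2.0000e-04 1.9723e+00] 0.03907275854135183 [ 0.1  0.2 -0.4] [ 0.13  0.19  1.82 -0.    1.14 -0.27]
shift [-107.4  -89.     0.9] turn [ 0.     0.    -1.229]
shift [-107.4  -89.    22.9] turn [-0.214 -0.303 -1.216]
```

To row units: -107 mm / 600 = -0.1783, -100 mm / 600 = -0.1667, -1.229 rad / 3.1416 = -0.3912.

>>> arm_command(plan=[[[-0.0183, -0.015, 0, 0, 0, -0.0414, 1], [-0.0367, -0.03, 0, 0, 0, -0.0828, 1], [-0.055, -0.0467, 0, 0, 0, -0.1241, 1], [-0.075, -0.0617, 0, 0, 0, -0.1655, 1], [-0.095, -0.0783, 0, 0, 0, -0.2069, 1], [-0.115, -0.095, 0, 0, 0, -0.2483, 1], [-0.1333, -0.11, 0, 0, 0, -0.2897, 1], [-0.15, -0.125, 0, 0, 0, -0.3279, 1], [-0.1667, -0.1383, 0, 0, 0, -0.3629, 1], [-0.1783, -0.1483, 0, 0, 0, -0.3852, 1], [-0.1783, -0.1483, 0, 0, 0, -0.3912, 1]]])

```text
time_s: 17.6
ee_pos: [0.4192, -0.0342, 0.1608]
eef_rot: [-3.141, 0.001, -3.087]
force: [0.1, 0.8, 0.2]
grip_width: 0.0389
grip_force: 45.0
```

```bash
python3 - <<'E'
from h import *
o=ctrl.get_obs(); print(o['time_s'],o['ee_pos'].round(4),o['eef_rot'].round(4),o['grip_width'],o['force'].round(1),o['qpos'].round(2))
go([.4199,-.035,.138],183.4,-20)
E
```

```text
17.6 [ 0.4192 -0.0342  0.1608] [-3.1413e+00  6.0000e-04 -3.0868e+00] 0.03891225341607473 [0.1 0.8 0.2] [-0.17  0.08  1.94 -0.    1.12 -1.79]
shift [-0.6 -0.8 22.8] turn [-0.001 -0.348 -0.004]
```

To row units: 22 mm / 600 = 0.0367, 19 mm / 600 = 0.0317, -0.35 rad / 3.1416 = -0.1114.

>>> arm_command(plan=[[[0, 0, 0.005, 0, -0.0159, 0, 1], [0, 0, 0.0133, 0, -0.0414, 0, 1], [0, 0, 0.0233, 0, -0.0668, 0, 1], [0, 0, 0.0317, 0, -0.0923, 0, 1], [0, 0, 0.0367, 0, -0.1082, 0, 1], [0, 0, 0.0367, 0, -0.1114, 0, 1], [0, 0, 0.0367, 0, -0.1114, 0, 1], [0, 0, 0.0367, 0, -0.1114, 0, 1], [0, 0, 0.0367, 0, -0.1114, 0, 1]]])

```text
time_s: 18.5
ee_pos: [0.4198, -0.0335, 0.1385]
eef_rot: [3.141, 0.35, -3.087]
force: [-0.2, -0.4, -0.1]
grip_width: 0.0394
grip_force: 45.0
```

```bash
python3 - <<'E'
from h import *
o=ctrl.get_obs(); print(o['time_s'],o['ee_pos'].round(4),o['grip_width'],o['grip_force'],o['force'].round(1))
Rt=R.from_euler('xyz',o['eef_rot']).as_matrix(); print('plate x',-Rt[:,0].round(3),'ctr',o['ee_pos']-.04*Rt[:,0])
b,_=cams.camera('scene'); t,_=cams.camera('top')
cv2.imwrite('pics/end.png',np.hstack([cv2.resize(b[140:370,160:410],(400,368)),cv2.resize(t[110:300,140:400],(400,292))] if 0 else [cv2.resize(b[140:370,160:410],(400,368)),cv2.resize(t[100:330,140:390],(400,368))]))
E
```

```text
18.5 [ 0.4198 -0.0335  0.1385] 0.03938759543178968 44.96381878852844 [-0.2 -0.4 -0.1]
plate x [0.938 0.051 0.343] ctr [ 0.45729145 -0.03143974  0.15221624]
```

View pics/end.png

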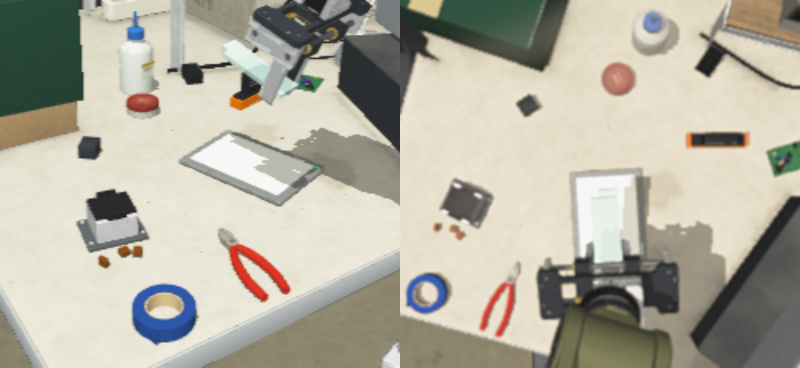

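The plate is held over the pad: frosted end away from the robot and tipped up, in line with the pad at about (605,225) in the right view. The scraper is upright at (718,140), the chips are by the nest, and the bystanders are untouched. Handing in.

```bash
python3 -c "
from station import ctrl
print(ctrl.hand_in())"
```

```text
the job is handed in; nothing more can be done
None
```

I handed the job in at 18.5 s, and the verdict was not shown: the chips are wiped off, the scraper stands released on the bench, and the plate is held by its clear end about 15 cm over the pad's centre, frosted end away and tipped up about 20 degrees.

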